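Find the full weight case by feel and slide it home

ROBOT

A 6-joint arm with a two-finger parallel gripper is mounted at the origin on the work surface. World frame = base frame: x ahead of the robot, y to its left, z up, the work surface at z = 0. Lengths are in m, angles in rad, forces in N, time in s.
With the tool pointing down it reaches from about 0.25 to 0.725 m from the base axis. Payload 4 kg.
Tool frame: the origin (TCP) lies on the front face of the gripper's body, between the roots of the fingers; the fingertips stand 73 mm ahead of it and the grasp point (between the pads) lies 54 mm ahead of it; z points along the fingers, y is the line along which they close (so a half turn about z gives the same grasp; the last joint's range is limited). The gripper opens to 85 mm and grips with 20 to 120 N. Pads are 22 mm wide; open, the fingers measure 114 mm over their backs; the gripper's body (76 mm by 85 mm) begins 54 mm behind the grasp point. The pads swing forward as they close: fully open they stand 13 mm farther back than shut.
Start: joints at [-1.298, 0.241, 0.005, 1.335, 0, 1.571], TCP at [0.135, -0.482, 0.304] pointing down, gripper open.
Joint ranges: [-2.72, 2.72], [-1.05, 1.87], [-1.09, 1.28], [-1.99, 2.15], [-1.42, 1.44], [-3.14, 3.14]. Speed limits (rad/s): [2.79, 2.79, 3.14, 3.14, 3.14, 3.14].

INTERFACE

Orientations are given as a unit quaternion [x, y, z, w].
In Python, from workcell import bot gives the robot as it stands. The module is installed in compiled form; this text tells all that it offers.
- The arm moves only by the tool step_arm, never from a script. Its argument "rows" is a list of rows, each a list of 2 entries, a list of its own where there are three numbers: the shift along the tool's x, y, z in mm, then the turn about the tool's z in degrees. A call has 1 to 12 rows; each row is the pose to reach, as a shift and turn from the pose commanded when the call began, along the tool's axes at that moment; what a row does not reach only later rows make up. A row lasts 1/8 s, in which the tool goes at most 62.5 mm and 10.7 degrees, less where a joint would pass 70% of its speed; a pose out of reach is approached as far as the arm can. A call with a gripper value outside its range is refused whole. "claw" is the gripper's target within -1 to 1 (shut at 1, half-way at 0, fully open at -1), set as the call begins (left out, the last holds). The fingers move at their own pace and stop on an object; the grip force is fixed at half the most. Time passes only in rows, so rows that repeat a pose let the fingers close. It gives the time, the measured TCP pose, the force, the opening and the grip force at its end, in the units of the state.
- bot.get_obs(): the state, without advancing time (a new reading comes with each control period).
- bot.camera(name): name is "side" or "top" or "wrist"; returns (picture, depth): 400x640x3 uint8, red, green, blue; 400x640 float32, m along the optical axis (not along the pixel's ray), 0 where there is no reading.
- bot.camera_params(name): a dict with "fx", "fy", "cx", "cy" (pixels), "D" ([k1, k2, p1, p2, k3] as OpenCV has them; the pictures are not rectified), "pose" (4x4, takes a point from camera to world coordinates). Camera axes: x right, y up, looking along -z (the intrinsics and any distortion apply to the point x, -y, -z); pixel columns grow to the right and rows downward; lengths in m; the calibration is good to about 2 mm. A picture is of the moment at which its call begins: read the wrist's pose just before it. camera_params takes no time and is no camera call; for the wrist camera it gives the pose at the moment of the call.
- bot.job_done(): hands the job in; it is judged then, once.
Trained networks look in the newest picture that a camera, given by its name, has taken for a name from the list of things; names that differ only in an ending like _2 or _b are one class to them, and where a whole thing is asked for, a point or a joint stands for the part that bears it (a point fixed in the world has none). Each returns a list of dicts, best first, with "score" (0 to 1); they miss things now and then, are a little off and sometimes report something else, mostly with a low value. They report only what shows in the picture. A call takes as long as a camera call.
- bot.trace(target, camera): "pixels" (400x640 bool, what is visible of it) and "uv" ([column, row] in pixels, amid what is visible of it).
The state is a dict: "clock": time; "joint_pos": joint angles; "joint_vel": joint speeds; "tau": joint torques, N m; "eef_pos": TCP position; "tool_rot": TCP orientation; "ft_force": force on the tool from outside, world axes, zero at the start; "ft_torque": the same for the moment, N m; "grip_width": finger opening in m; "grasp_force": force on a finger pad.
Only numpy, scipy, OpenCV 4.12 (cv2) and the standard library are available. Lean on these libraries where they do the work, as an engineer would, in place of code of your own. Each camera call takes 0.05 s, during which the arm holds its last target. There are 200 camera calls.

TASK

Only one of these three shut weight cases still has the balance's steel check weights in it, the other two are empty; they look the same, and only the feel of a push tells which one is heavy. Slide the full one along the bench into the free bay of the low steel rack until it is fully home against the back, keeping the cases flat on the bench. Do not ram the rack, leave the two empty cases outside it and do not disturb the other things.

Things in the scene. Friction and masses are not known exactly. Their poses are not given: they have to be found in the camera images.
- box_a_c (a point): one of three identical shut cases for a balance check weight, plain whitish plastic with a snap-shut lid, 78 mm along its own x, 92 mm along its own y, 34 mm tall, lying flat. This point is its centre, 17 mm above the bench; z is up. The latch is on its -x side, which faces the robot to within 0.2 rad. The letter does not tell which case is the full one: it changes from run to run
- box_b_c (a point): one of three identical shut cases for a balance check weight, plain whitish plastic with a snap-shut lid, 78 mm along its own x, 92 mm along its own y, 34 mm tall, lying flat. This point is its centre, 17 mm above the bench; z is up. The latch is on its -x side, which faces the robot to within 0.2 rad. The letter does not tell which case is the full one: it changes from run to run
- box_c_c (a point): one of three identical shut cases for a balance check weight, plain whitish plastic with a snap-shut lid, 78 mm along its own x, 92 mm along its own y, 34 mm tall, lying flat. This point is its centre, 17 mm above the bench; z is up. The latch is on its -x side, which faces the robot to within 0.2 rad. The letter does not tell which case is the full one: it changes from run to run
- bay_home (a point): where the centre of a case is when it is home in the free bay of the low steel rack, 17 mm above the bench. x points straight into the bay, away from the robot (within 0.1 rad of the robot's x), y left, z up. The face of the bay's back wall is 39 mm ahead (+x) of this point, the front ends of its side walls 31 mm behind it, so a case that is home stands 8 mm out of the bay at the front
- rack: low sheet-steel rack with two bays, open towards the robot, no floor, screwed to the bench; 217 mm wide, walls 26 mm tall, 70 mm long, 3 mm thick; the outer walls flare out for 13 mm more at the front. Each bay is 104 mm wide; the right (-y) one is free, the left one holds dishes. Origin on the bench midway between the bays, half-way along the walls; axes as at bay_home
- table: the bench top at z = 0, where everything stands. An empty case weighs about 92 g with a foam pad in it, the full one 660 to 860 g with steel weights in it. Pushed slowly and level along the bench an empty case resists with 0.4 to 0.7 N, the full one with 3 to 6 N; friction differs from run to run but is the same for all three
- dishes: stack of three clear culture dishes, 90 mm across, 45 mm tall, standing in the other (+y) bay of the steel rack; its origin is at the middle of its underside. To be left alone
- vial1: amber glass vial with white cap, 28 mm across, 60 mm tall, upright between two of the cases; its origin is at the middle of its underside. To be left alone
- vial2: a second amber vial like vial1, upright between two of the cases; its origin is at the middle of its underside. To be left alone
- timer: grey bench timer, 38 x 66 x 68 mm, standing to the left (+y) of the work; its origin is at the middle of its underside. To be left alone
- tipbox: green tip box with a clear lid, 124 x 85 x 62 mm, on the left; its origin is at the middle of its underside. To be left alone
- bottle: reagent bottle with orange cap, 62 mm across, 125 mm tall, on the right (-y); its origin is at the middle of its underside. To be left alone
- forceps: steel forceps, 126 mm long and 6 mm thick, lying on the right; its origin is at the middle of its underside. To be left alone

How it is judged:
By the outcome, as a careful person would: the job done as asked, in the order asked, and still so for the second after the job is handed in, with the robot touching nothing.
It also fails if it takes over 72 s, if anything falls off the work surface, if the arm or the gripper's body presses on something with over 40 N, if the wrist force passes 120 N, or if a joint passes its speed limit or range.

## Working session

There is one attempt and no reset: what is moved stays moved. The work goes in short steps, Python scripts to look and compute and a tool call to move; the robot and the scene stay as the last step left them, time stands still between calls to the robot, and variables do not carry over. Pictures are saved under pics/ and viewed, at most 10 in all, crops included, and the job is handed in when it is done.

Besides the shell and the picture viewer there is one more tool, called by a JSON object that holds its "method" and its "body". step_arm: Moves the arm, as the interface text tells. Its arguments: {"type":"object","properties":{"rows":{"type":"array"},"claw":{"type":"number"}},"required":["rows"]}

```bash
mkdir -p pics; cat > h.py <<'E'
import numpy as np, cv2
from workcell import bot
def world(cam, mask=None, uv=None, depth=None, P=None):
    P=P or bot.camera_params(cam)
    K=np.array([[P['fx'],0,P['cx']],[0,P['fy'],P['cy']],[0,0,1]])
    v,u=np.nonzero(mask&(depth>0)) if mask is not None else (np.array([uv[1]]),np.array([uv[0]]))
    n=cv2.undistortPoints(np.stack([u,v],1).astype(float)[:,None],K,np.array(P['D']))[:,0]
    d=depth[v,u]
    p=np.stack([n[:,0]*d,-n[:,1]*d,-d,np.ones_like(d)],1)
    return (p@np.array(P['pose']).T)[:,:3]
E
python3 - <<'E'
from h import *
o=bot.get_obs();print({k:np.round(v,3) for k,v in o.items()})
im,d=bot.camera('top');cv2.imwrite('pics/top0.png',im[...,::-1])
print(np.round(bot.camera_params('top')['pose'],3))
for n in ['box_a_c','rack','vial1','timer','tipbox','bottle','forceps','dishes']:
    for r in bot.trace(n,'top'):
        m=r['pixels'];p=world('top',m,depth=d)
        if len(p)<20: continue
        z=np.percentile(p[:,2],90);t=p[abs(p[:,2]-z)<.006]
        rc=cv2.minAreaRect((t[:,:2]*1000).astype(np.float32))
        print(n,round(r['score'],2),r['uv'],'z',round(z,4),'med',np.round(np.median(t,0),3),'rect',np.round(rc[0]),np.round(rc[1]),round(rc[2],1))
E
```

```text
{'clock': np.float64(0.0), 'joint_pos': array([-1.298,  0.241,  0.004,  1.335,  0.   ,  1.571]), 'joint_vel': array([-0.001,  0.002,  0.002,  0.001, -0.   ,  0.001]), 'tau': array([-2.0000e-03, -3.7232e+01,  2.5241e+01,  1.7000e-02, -0.0000e+00,
       -0.0000e+00]), 'eef_pos': array([ 0.135, -0.481,  0.303]), 'tool_rot': array([ 0.991,  0.136, -0.   , -0.001]), 'ft_force': array([0.122, 0.351, 1.103]), 'ft_torque': array([ 0.001, -0.092, -0.014]), 'grasp_force': np.float64(0.0), 'grip_width': np.float64(0.085)}
[[-0.059  0.976 -0.209  0.349]
 [-0.998 -0.058  0.012  0.003]
 [-0.     0.209  0.978  1.011]
 [ 0.     0.     0.     1.   ]]
box_a_c 0.59 [404.7, 229.0] z 0.0347 med [ 0.449 -0.235  0.033] rect [ 450. -236.] [93. 78.] 83.7
rack 0.97 [336.8, 136.5] z 0.0247 med [ 0.722 -0.078  0.024] rect [701. -45.] [ 80. 221.] 4.0
vial1 0.54 [360.8, 240.6] z 0.0595 med [ 0.432 -0.113  0.058] rect [ 431. -113.] [21. 21.] 21.7
vial1 0.4 [277.1, 246.7] z 0.0596 med [0.428 0.109 0.058] rect [427. 109.] [21. 20.] 86.1
timer 0.83 [153.4, 240.6] z 0.0672 med [0.467 0.435 0.066] rect [468. 436.] [65. 32.] 17.5
bottle 0.64 [461.6, 151.4] z 0.1223 med [ 0.67  -0.411  0.123] rect [ 670. -411.] [29. 26.] 88.0
forceps 0.76 [479.2, 222.3] z 0.0061 med [ 0.469 -0.454  0.004] rect [ 482. -453.] [114.  20.] 3.2
dishes 0.87 [312.7, 150.8] z 0.0453 med [0.686 0.006 0.043] rect [686.   7.] [86. 89.] 6.2
```

View pics/top0.png

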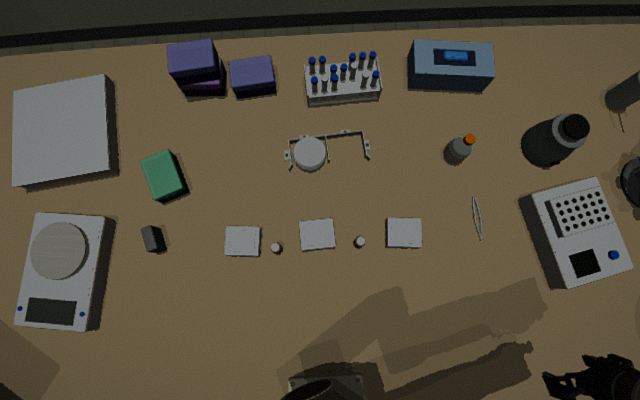

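The top view shows the cases at about (404,232), (318,234) and (242,240), with vials between them at (361,241) and (277,247). The rack is at (330,145): its free bay is on the right at (350,148) and the dishes are in the left bay. Next I'll measure the other two cases and the rack.

```bash
python3 - <<'E'
from h import *
im,d=bot.camera('top')
for c in [(404,232),(318,234),(242,240)]:
    m=np.zeros(d.shape,bool);m[c[1]-30:c[1]+30,c[0]-32:c[0]+32]=1
    m&=im.min(2)>100
    p=world('top',m,depth=d);t=p[abs(p[:,2]-.034)<.007]
    # biggest blob near centre
    mm=np.median(t,0);t=t[np.hypot(*(t-mm)[:,:2].T)<.064]
    rc=cv2.minAreaRect((t[:,:2]*1000).astype(np.float32))
    print(c,len(t),np.round(t.mean(0),4),np.round(rc[0],1),np.round(rc[1],1),round(rc[2],1))
m=np.zeros(d.shape,bool);m[115:175,275:385]=1
p=world('top',m,depth=d);t=p[(abs(p[:,2]-.024)<.012)]
W=np.zeros((400,700),np.uint8)
for x,y,z in t:
    cv2.circle(W,(int((.12-y)*2000),int((.77-x)*2000)) ,2,int(min(255,z*8000)),-1)
for i in range(0,700,50): cv2.putText(W,'%d'%(120-i/2),(i,395),0,.35,255)
for i in range(0,400,50): cv2.putText(W,'%d'%(770-i/2),(660,i),0,.35,255)
cv2.imwrite('pics/rack.png',W)
# back wall: top edge points
b=t[(t[:,2]>.018)&(t[:,0]>.70+.0)&(t[:,1]<-.06)&(t[:,1]>-.14)]
f=np.polyfit(b[:,1],b[:,0],1);print('back',f,len(b),b[:,0].min(),b[:,0].max())
for lo,hi in [(-.17,-.13),(-.065,-.03),(.05,.09)]:
    s=t[(t[:,2]>.018)&(t[:,0]<.725)&(t[:,0]>.66)&(t[:,1]>lo)&(t[:,1]<hi)]
    print('wall',lo,len(s),np.polyfit(s[:,0],s[:,1],1) if len(s)>9 else '',s.mean(0))
E
```

```text
(404, 232) 949 [ 0.4489 -0.2364  0.0326] [ 449.1 -236.6] [91.2 76.2] 86.1
(318, 234) 964 [ 0.4591 -0.0014  0.0327] [459.4  -1.3] [76.7 90.5] 2.8
(242, 240) 958 [0.4525 0.2007 0.0324] [453.  200.9] [90.6 76.7] 85.0
back [-0.08715496  0.73453349] 45 0.7386865214372078 0.7479271731414829
wall -0.17 35 [ 0.17319665 -0.2731236 ] [ 0.69061403 -0.15351156  0.02324689]
wall -0.065 29 [-0.02651134 -0.0251495 ] [ 0.69102829 -0.04346958  0.02512501]
wall 0.05 26 [0.08013602 0.00663214] [0.69021034 0.06194284 0.02423222]
```

View pics/rack.png

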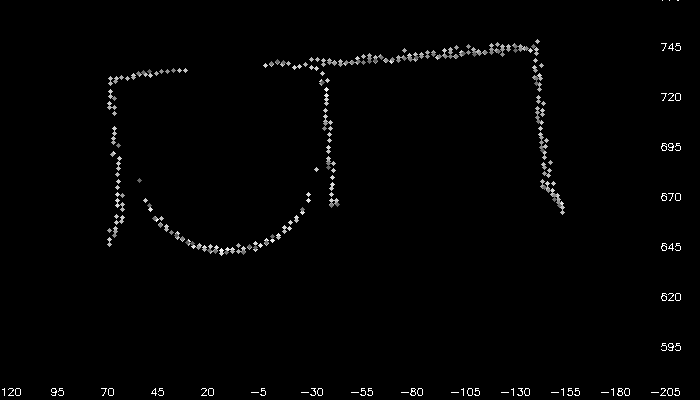

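```bash
cat >> h.py <<'E'
def rel(*targets):
    "targets (x,y,z mm,yaw deg of tool x) -> rows in tool frame from current pose"
    from scipy.spatial.transform import Rotation as R
    o=bot.get_obs();r=R.from_quat(o['tool_rot']);M=r.as_matrix()
    yaw=np.degrees(np.arctan2(M[1,0],M[0,0]))
    print('t',o['clock'],'pos',np.round(o['eef_pos']*1000,1),'yaw',round(yaw,1),'z',np.round(M[:,2],3),'F',np.round(o['ft_force'],2),'w',o['grip_width'])
    for t in targets: print(t,'->',np.round(M.T@(np.array(t[:3])-o['eef_pos']*1000)).astype(int),round(-(t[3]-yaw),1))
E
python3 - <<'E'
from h import *
rel((375,-236,130,-3.9),(375,-236,86,-3.9))
im,d=bot.camera('top')
from scipy.optimize import least_squares
m=np.zeros(d.shape,bool);m[115:175,275:385]=1
p=world('top',m,depth=d);t=p[(p[:,2]>.017)&(p[:,2]<.03)][:,:2]*1000
# keep out dishes
t=t[np.hypot(t[:,0]-686,t[:,1]-7)>48]
def res(q):
    c,s=np.cos(q[2]),np.sin(q[2]);a=t-q[:2];X=a@[c,s];Y=a@[-s,c]
    D=np.stack([np.abs(Y-o)+np.maximum(abs(X)-35,0) for o in (107,0,-107)]+[abs(X-35)],1)
    return D.min(1)
q=least_squares(res,[700,-40,.08],loss='soft_l1',f_scale=2);q=q.x;print(q,np.median(res(q)),len(t))
c,s=np.cos(q[2]),np.sin(q[2])
# walls span X -35..35 ; back wall centre X=35-1.5?
print('home approx',q[0]+c*-4+s*53.5,q[1]+s*-4-c*53.5)
E
```

```text
t 0.5 pos [ 134.7 -481.5  303.9] yaw 15.6 z [-0.  0. -1.] F [-0.22  0.47  0.77] w 0.08562054389222476
(375, -236, 130, -3.9) -> [ 298 -172  174] 19.5
(375, -236, 86, -3.9) -> [ 298 -172  218] 19.5
[ 7.03105823e+02 -4.43111582e+01  7.40409517e-02] 1.060242745993321 210
home approx 703.0743545742931 -97.96047332136348
```

{"method": "step_arm", "body": {"rows": [[[45,-26,25],5],[[90,-52,50],10],[[135,-78,80],15],[[180,-104,105],19.5],[[225,-130,130],19.5],[[265,-152,150],19.5],[[298,-172,174],19.5],[[298,-172,200],19.5],[[298,-172,218],19.5],[[298,-172,218],19.5],[[298,-172,218],19.5]], "claw": 0}}

```text
clock: 1.92
eef_pos: [0.3758, -0.236, 0.0866]
tool_rot: [0.999, -0.034, 0.0, 0.0]
ft_force: [1.1, 0.1, 0.4]
grip_width: 0.043
grasp_force: 0.0
```

```bash
python3 - <<'E'
from h import *
rel((410,-239,86,-3.9))
im,d=bot.camera('side');cv2.imwrite('pics/s1.png',im[...,::-1])
E
```

```text
t 1.925 pos [ 375.8 -236.    86.6] yaw -3.9 z [ 0.001 -0.001 -1.   ] F [1.11 0.08 0.36] w 0.04303619578264941
(410, -239, 86, -3.9) -> [34  1  1] 0.0
```

View pics/s1.png

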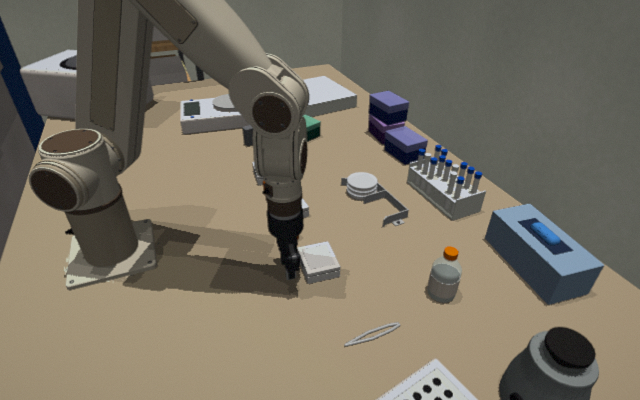

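The side view shows the fingers at (292,270), upright and just behind the near case at (320,260). I'll push it slowly.

{"method": "step_arm", "body": {"rows": [[[4,0,0],0],[[8,0,0],0],[[11,0,0],0],[[14,0,0],0]]}}

```text
clock: 2.48
eef_pos: [0.3896, -0.2366, 0.086]
tool_rot: [0.999, -0.034, 0.0, 0.0]
ft_force: [0.3, 0.4, 1.4]
grip_width: 0.0429
grasp_force: 0.0
```

{"method": "step_arm", "body": {"rows": [[[4,0,0],0],[[7,0,0],0],[[10,0,0],0],[[13,0,0],0]]}}

```text
clock: 2.98
eef_pos: [0.4023, -0.2374, 0.0858]
tool_rot: [0.999, -0.034, -0.0, -0.0]
ft_force: [0.6, 0.3, 0.6]
grip_width: 0.0429
grasp_force: 0.3
```

{"method": "step_arm", "body": {"rows": [[[3,0,0],0],[[6,0,0],0],[[9,0,0],0]]}}

```text
clock: 3.35
eef_pos: [0.4114, -0.238, 0.0859]
tool_rot: [0.999, -0.034, -0.0, -0.0]
ft_force: [-0.2, -0.4, -0.4]
grip_width: 0.0425
grasp_force: 0.2
```

{"method": "step_arm", "body": {"rows": [[[3,0,0],0],[[6,0,0],0],[[9,0,0],0]]}}

```text
clock: 3.72
eef_pos: [0.4204, -0.2386, 0.0859]
tool_rot: [0.999, -0.034, -0.0, -0.0]
ft_force: [0.3, -0.1, -0.1]
grip_width: 0.0429
grasp_force: 0.2
```

```bash
python3 - <<'E'
from h import *
rel((390,-236,86,-3.9))
im,d=bot.camera('top')
m=np.zeros(d.shape,bool);m[232-36:232+30,404-34:404+34]=1
m&=im.min(2)>100
p=world('top',m,depth=d);t=p[abs(p[:,2]-.034)<.007];print(len(t),t.mean(0) if len(t) else '', t.max(0))
E
```

```text
t 3.725 pos [ 420.4 -238.6   85.9] yaw -3.9 z [-0.  0. -1.] F [ 0.34 -0.05 -0.09] w 0.04292045014825175
(390, -236, 86, -3.9) -> [-31  -1   0] 0.0
607 [ 0.48177357 -0.22865958  0.03266654] [ 0.51099676 -0.19026958  0.03757538]
```

The right case slid about 20 mm with almost no force, so it is empty. The middle one is next.

```bash
python3 - <<'E'
from h import *
rel((380,-236,140,-3.9),(388,-5,140,2.8),(388,-5,86,2.8))
E
```

```text
t 3.775 pos [ 420.9 -238.7   86. ] yaw -3.9 z [ 0.001 -0.    -1.   ] F [-0.43 -0.4   0.02] w 0.043010933862628956
(380, -236, 140, -3.9) -> [-41   0 -54] 0.0
(388, -5, 140, 2.8) -> [ -49 -231  -54] -6.7
(388, -5, 86, 2.8) -> [ -49 -231    0] -6.7
```

{"method": "step_arm", "body": {"rows": [[[-30,0,0],0],[[-45,0,-35],0],[[-49,-55,-54],0],[[-49,-110,-54],-3],[[-49,-170,-54],-6.7],[[-49,-220,-54],-6.7],[[-49,-231,-45],-6.7],[[-49,-231,-15],-6.7],[[-49,-231,0],-6.7],[[-49,-231,0],-6.7]]}}

```text
clock: 5.03
eef_pos: [0.3859, -0.0054, 0.0848]
tool_rot: [1.0, 0.024, -0.002, 0.0]
ft_force: [-1.0, -0.4, 0.8]
grip_width: 0.0426
grasp_force: 0.0
```

{"method": "step_arm", "body": {"rows": [[[5,0,0],0],[[10,0,0],0],[[15,0,0],0],[[20,0,0],0],[[24,0,0],0],[[27,0,0],0]]}}

```text
clock: 5.78
eef_pos: [0.4139, -0.0035, 0.0858]
tool_rot: [1.0, 0.025, -0.0, 0.0]
ft_force: [-1.7, -0.1, 0.6]
grip_width: 0.0423
grasp_force: 0.3
```

{"method": "step_arm", "body": {"rows": [[[3,0,0],0],[[6,0,0],0],[[9,0,0],0]]}}

```text
clock: 6.15
eef_pos: [0.4231, -0.0031, 0.0859]
tool_rot: [1.0, 0.025, -0.0, 0.0]
ft_force: [0.7, 0.4, 0.1]
grip_width: 0.0427
grasp_force: 0.2
```

{"method": "step_arm", "body": {"rows": [[[3,0,0],0],[[6,0,0],0],[[9,0,0],0]]}}

```text
clock: 6.52
eef_pos: [0.4321, -0.0026, 0.0859]
tool_rot: [1.0, 0.025, -0.0, -0.0]
ft_force: [-0.4, -0.1, -1.0]
grip_width: 0.0428
grasp_force: 0.2
```

The middle case also moves with almost no force, so the left one should be full. The middle case blocks the sideways path to the bay, so I'll grip it and drag it back between the vials, then fetch the left one.

{"method": "step_arm", "body": {"rows": [[[-20,0,0],0],[[-20,0,-50],-10],[[-20,0,-64],-20],[[0,0,-64],-30],[[20,0,-64],-40],[[40,2,-64],-50],[[50,0,-64],-60],[[50,0,-64],-70],[[50,0,-64],-80],[[50,0,-64],-90],[[50,0,-64],-90]], "claw": -1}}

```text
clock: 7.9
eef_pos: [0.482, -0.0001, 0.1499]
tool_rot: [0.69, 0.724, 0.0, 0.0]
ft_force: [1.1, 0.7, 0.3]
grip_width: 0.0853
grasp_force: 0.0
```

```bash
cat >> h.py <<'E'
def cases(lo=0):
    im,d=bot.camera('top')
    m=np.zeros(d.shape,bool);m[110:300,200:440]=1;m&=im.min(2)>85
    p=np.full(d.shape+(3,),9.);mm=m&(d>0);p[mm]=world('top',mm,depth=d)
    k=(abs(p[...,2]-.034)<.006)
    n,l,s,c=cv2.connectedComponentsWithStats(k.astype(np.uint8),connectivity=4)
    for i in range(1,n):
        if s[i,4]<150: continue
        t=p[l==i];rc=cv2.minAreaRect((t[:,:2]*1000).astype(np.float32))
        print('blob',s[i,4],np.round(c[i]),np.round(t.mean(0)*1000),np.round(rc[0],1),np.round(rc[1],1),round(rc[2],1))
    return im
def wrist(): 
    im,d=bot.camera('wrist');return im
E
python3 - <<'E'
from h import *
rel((482,0,150,92.8))
im=cases();cv2.imwrite('pics/t2.png',im[...,::-1])
cv2.imwrite('pics/w2.png',wrist()[...,::-1])
E
```

```text
t 7.9 pos [ 4.820e+02 -1.000e-01  1.499e+02] yaw 92.7 z [ 0.  0. -1.] F [1.09 0.67 0.26] w 0.08534058247839552
(482, 0, 150, 92.8) -> [0 0 0] -0.1
blob 965 [404. 224.] [ 470. -237.   33.] [ 470.6 -237.1] [92.3 76.5] 86.5
blob 977 [241. 240.] [453. 200.  33.] [453.2 201. ] [92.1 77.2] 84.8
```

View pics/w2.png

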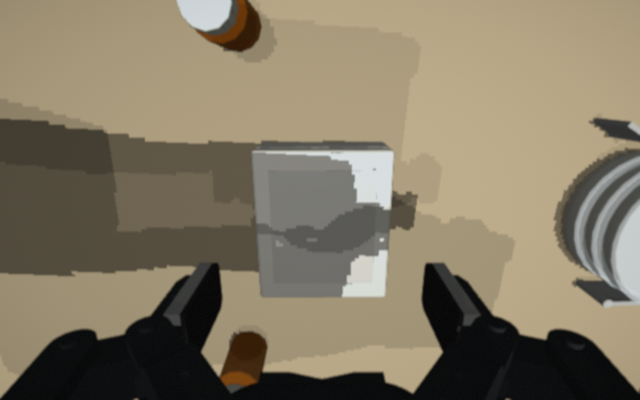

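The wrist view shows the case at columns 253–393, centred between the open fingers at 219 and 425. I'll lower the fingers around it and drag it back with them open.

{"method": "step_arm", "body": {"rows": [[[0,0,30],0],[[0,0,50],0],[[0,0,62],0],[[0,0,70],0],[[0,0,70],0]]}}

```text
clock: 8.62
eef_pos: [0.4818, -0.0001, 0.0797]
tool_rot: [0.69, 0.724, -0.0, -0.0]
ft_force: [-0.2, -0.0, 0.3]
grip_width: 0.0853
grasp_force: 0.0
```

{"method": "step_arm", "body": {"rows": [[[0,-4,0],0],[[0,-10,0],0],[[0,-18,0],0],[[0,-27,0],0],[[0,-36,0],0],[[0,-45,0],0],[[0,-54,0],0],[[0,-63,0],0],[[0,-72,0],0],[[0,-79,0],0],[[0,-83,0],0],[[0,-83,0],0]]}}

```text
clock: 10.12
eef_pos: [0.3984, -0.0043, 0.0798]
tool_rot: [0.689, 0.724, -0.0, -0.0]
ft_force: [-0.0, 0.6, 0.2]
grip_width: 0.0854
grasp_force: 0.0
```

```bash
python3 - <<'E'
from h import *
rel((453,201,150,85))
E
```

```text
t 10.125 pos [398.4  -4.3  79.8] yaw 92.8 z [-0.001 -0.    -1.   ] F [-0.04  0.65  0.22] w 0.08539983837464872
(453, 201, 150, 85) -> [202  65 -70] 7.8
```

{"method": "step_arm", "body": {"rows": [[[0,0,-40],0],[[5,2,-70],0],[[55,17,-70],3],[[110,35,-70],6],[[160,52,-70],7.8],[[195,63,-70],7.8],[[202,65,-70],7.8],[[202,65,-70],7.8]]}}

```text
clock: 11.12
eef_pos: [0.4535, 0.2006, 0.1495]
tool_rot: [0.737, 0.676, -0.001, -0.0]
ft_force: [0.7, 0.5, -0.1]
grip_width: 0.0853
grasp_force: 0.0
```

```bash
python3 - <<'E'
from h import *
rel((453,201,80,85))
im=cases()
im=np.vstack([im[100:300,180:500],cv2.resize(wrist(),(320,200))]);cv2.imwrite('pics/w3.png',cv2.resize(im,None,fx=1.5,fy=1.5)[...,::-1])
E
```

```text
t 11.125 pos [453.5 200.6 149.5] yaw 85.1 z [-0.001 -0.001 -1.   ] F [ 0.69  0.54 -0.05] w 0.08534786022948149
(453, 201, 80, 85) -> [ 0  0 69] 0.1
blob 971 [404. 224.] [ 470. -237.   33.] [ 470.5 -237. ] [92.3 76.6] 86.8
blob 1009 [319. 257.] [397.  -4.  33.] [397.7  -4.3] [77.4 90.9] 2.9
```

View pics/w3.png

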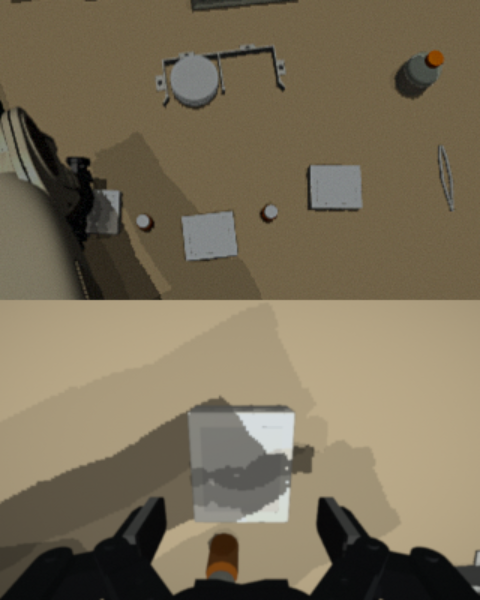

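The case is centred between the fingers. The top crop shows the middle case now back between the vials and clear of the path. I'll go down, grip and drag forward while watching the force.

{"method": "step_arm", "body": {"rows": [[[0,0,30],0],[[0,0,50],0],[[0,0,62],0],[[0,0,69],0],[[0,0,69],0]]}}

```text
clock: 11.85
eef_pos: [0.4539, 0.2004, 0.0809]
tool_rot: [0.737, 0.676, -0.0, -0.0]
ft_force: [0.6, -0.2, 0.5]
grip_width: 0.0851
grasp_force: 0.0
```

{"method": "step_arm", "body": {"rows": [[[0,0,0],0],[[0,0,0],0],[[0,0,0],0],[[0,0,0],0]], "claw": 1}}

```text
clock: 12.35
eef_pos: [0.454, 0.2008, 0.0819]
tool_rot: [0.737, 0.676, 0.0, 0.0]
ft_force: [-2.1, -2.3, 6.7]
grip_width: 0.0764
grasp_force: 74.5
```

{"method": "step_arm", "body": {"rows": [[[0,3,0],0],[[-1,8,0],0],[[-1,15,0],0],[[-2,22,0],0]]}}

```text
clock: 12.85
eef_pos: [0.4741, 0.1976, 0.0819]
tool_rot: [0.737, 0.676, -0.0, -0.002]
ft_force: [-8.1, 2.3, 9.7]
grip_width: 0.0765
grasp_force: 74.9
```

The grip holds and the drag force is 8 N, so this is the full case.

```bash
python3 - <<'E'
from h import *
rel((510,197,82,85),(545,170,82,85),(545,36,82,94.2),(545,-109,82,94.2))
E
```

```text
t 12.85 pos [474.1 197.6  81.9] yaw 85.1 z [-0.003  0.002 -1.   ] F [-8.12  2.3   9.71] w 0.07647121059683161
(510, 197, 82, 85) -> [ 2 36  0] 0.1
(545, 170, 82, 85) -> [-21  73   0] 0.1
(545, 36, 82, 94.2) -> [-155   84   -1] -9.1
(545, -109, 82, 94.2) -> [-299   97   -1] -9.1
```

{"method": "step_arm", "body": {"rows": [[[0,10,0],0],[[1,22,0],0],[[2,34,0],0],[[-3,46,0],0],[[-9,58,0],0],[[-16,67,0],0],[[-26,73,0],-1],[[-40,75,0],-2],[[-55,76,0],-3],[[-70,77,0],-4],[[-85,79,0],-5],[[-100,80,0],-6]]}}

```text
clock: 14.35
eef_pos: [0.5478, 0.0914, 0.082]
tool_rot: [0.7, 0.714, 0.002, -0.0]
ft_force: [0.3, 4.6, 3.1]
grip_width: 0.0765
grasp_force: 74.0
```

```bash
python3 - <<'E'
from h import *
rel((545,-30,82,94.2),(545,-109,82,94.2))
E
```

```text
t 14.35 pos [547.8  91.4  82. ] yaw 91.1 z [ 0.003  0.003 -1.   ] F [0.29 4.62 3.05] w 0.0764506514140684
(545, -30, 82, 94.2) -> [-121   -5    0] -3.1
(545, -109, 82, 94.2) -> [-200   -7   -1] -3.1
```

{"method": "step_arm", "body": {"rows": [[[-14,0,0],-1],[[-30,-1,0],-2],[[-47,-2,0],-3.1],[[-64,-2,0],-3.1],[[-81,-3,0],-3.1],[[-98,-4,0],-3.1],[[-115,-4,0],-3.1],[[-132,-5,0],-3.1],[[-149,-5,0],-3.1],[[-166,-6,0],-3.1],[[-183,-7,0],-3.1],[[-194,-7,0],-3.1]]}}

```text
clock: 15.85
eef_pos: [0.5438, -0.1038, 0.0819]
tool_rot: [0.681, 0.732, 0.001, -0.0]
ft_force: [0.2, 6.3, 6.2]
grip_width: 0.0762
grasp_force: 74.4
```

{"method": "step_arm", "body": {"rows": [[[-4,0,0],0],[[-4,0,0],0]]}}

```text
clock: 16.1
eef_pos: [0.544, -0.108, 0.0819]
tool_rot: [0.681, 0.732, 0.001, 0.0]
ft_force: [-0.2, 3.3, 5.8]
grip_width: 0.0762
grasp_force: 74.4
```

```bash
python3 - <<'E'
from h import *
rel((547,-109,82,94.2))
E
```

```text
t 16.1 pos [ 544.  -108.    81.9] yaw 94.1 z [ 0.002  0.    -1.   ] F [-0.16  3.3   5.82] w 0.07615535175457995
(547, -109, 82, 94.2) -> [-1  3  0] -0.1
```

{"method": "step_arm", "body": {"rows": [[[0,0,0],0],[[0,0,0],0],[[0,0,0],0],[[0,0,-20],0],[[0,0,-50],0],[[0,-5,-68],0]], "claw": -1}}

```text
clock: 16.85
eef_pos: [0.5391, -0.1084, 0.1502]
tool_rot: [0.681, 0.732, 0.0, 0.001]
ft_force: [0.5, 0.2, 0.7]
grip_width: 0.0853
grasp_force: 0.0
```

{"method": "step_arm", "body": {"rows": [[[0,-10,0],10],[[0,-30,0],20],[[0,-50,0],30],[[0,-68,0],40],[[0,-72,0],50],[[0,-72,0],60],[[0,-72,0],70],[[0,-72,0],80],[[0,-72,0],90],[[0,-72,0],90]], "claw": 0}}

```text
clock: 18.1
eef_pos: [0.4662, -0.1134, 0.1488]
tool_rot: [0.999, 0.037, -0.0, 0.0]
ft_force: [-0.4, -0.4, 0.7]
grip_width: 0.0427
grasp_force: 0.0
```

```bash
python3 - <<'E'
from h import *
rel((472,-113,86,4.2))
im=cases();cv2.imwrite('pics/t4.png',cv2.resize(im[100:300,200:460],None,fx=2.5,fy=2.5)[...,::-1])
w,d=bot.camera('wrist');P=bot.camera_params('wrist')
cv2.imwrite('pics/w4.png',w[...,::-1])
p=world('wrist',d>0,depth=d,P=P);t=p[(abs(p[:,2]-.034)<.004)&(p[:,1]<-.04)&(p[:,1]>-.2)&(p[:,0]>.45)&(p[:,0]<.63)]
if len(t): print(len(t),t.mean(0),cv2.minAreaRect((t[:,:2]*1000).astype(np.float32)))
E
```

```text
t 18.1 pos [ 466.2 -113.4  148.8] yaw 4.2 z [-0.001 -0.    -1.   ] F [-0.44 -0.45  0.66] w 0.04272004777532949
(472, -113, 86, 4.2) -> [ 6  0 63] 0.0
blob 500 [347. 200.] [546. -88.  33.] [542.9 -93.6] [77.6 61.2] 3.9
blob 1006 [319. 257.] [397.  -4.  33.] [397.7  -4.1] [77.3 91.3] 2.9
30645 [ 0.54175052 -0.11339345  0.03364859] ((514.9815063476562, -131.57408142089844), (137.86317443847656, 136.0939483642578), 3.609499931335449)
```

View pics/t4.png

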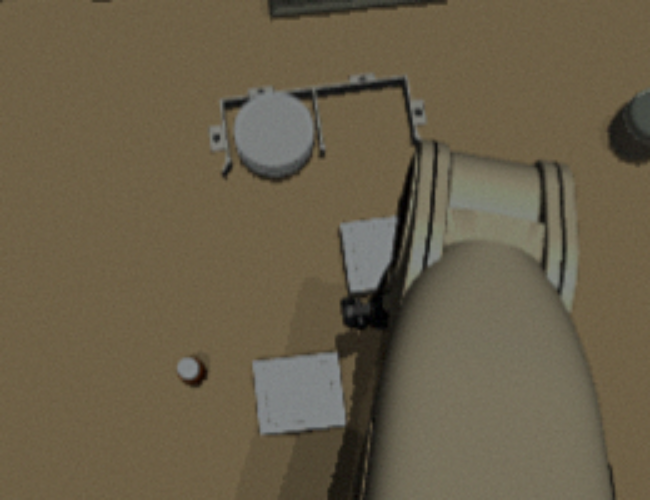

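The top crop shows the full case lined up below the free bay at about (370,255), partly hidden by the arm. I'll check the case against the bay walls with the wrist camera's depth.

```bash
python3 - <<'E'
from h import *
w,d=bot.camera('wrist');P=bot.camera_params('wrist')
p=world('wrist',d>0,depth=d,P=P)*1000
th=.074;c,s=np.cos(th),np.sin(th)
h=np.array([701.5,-98]);a=p[:,:2]-h;X=a@[c,s];Y=a@[-s,c];Z=p[:,2]
k=(abs(Z-34)<3)&(X>-205)&(X<-110)&(abs(Y)<70)
# case: per-X edges
for x0 in range(-190,-120,15):
    q=Y[k&(abs(X-x0)<3)]
    if len(q): print('case X',x0,np.round(np.percentile(q,[.5,99.5]),1),len(q))
print('case X range',np.percentile(X[k],[.5,99.5]))
for x0 in range(-50,45,8):
    q=Y[(Z>18)&(Z<29)&(abs(X-x0)<4)&(abs(Y)<75)]
    if len(q): print('rack X',x0,len(q),'L',np.round(np.median(q[q>0]),1) if (q>0).any() else None,'R',np.round(np.median(q[q<0]),1) if (q<0).any() else None)
q=X[(Z>18)&(Z<29)&(abs(Y)<40)&(X>20)];print('back',np.percentile(q,[5,50,95]) if len(q) else None)
E
```

```text
case X -190 [-43.2  46.9] 1889
case X -175 [-43.4  46.9] 2048
case X -160 [-43.4  47. ] 2143
case X -145 [-43.4  46.8] 2380
case X -130 [-43.6  46.9] 2599
case X range [-196.29766104 -120.22859527]
back None
```

View pics/w4.png

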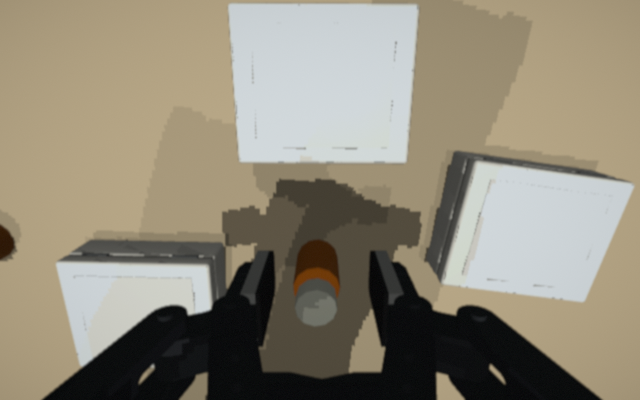

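The wrist view shows the full case at (323,80), squarely ahead of the fingers. Its yaw matches the bay, and its centre is 1.7 mm off the bay axis, within the 6 mm clearance. I'll lower the fingers behind it and push.

{"method": "step_arm", "body": {"rows": [[[10,0,0],0],[[16,0,25],0],[[16,0,50],0],[[16,0,63],0],[[18,0,63],0],[[20,0,63],0]]}}

```text
clock: 19.0
eef_pos: [0.4875, -0.1121, 0.0866]
tool_rot: [0.999, 0.036, 0.001, 0.0]
ft_force: [0.2, 0.2, 0.3]
grip_width: 0.0426
grasp_force: 0.0
```

{"method": "step_arm", "body": {"rows": [[[4,0,0],0],[[8,0,0],0],[[13,0,0],0],[[20,0,0],0],[[27,0,0],0],[[34,0,0],0],[[41,0,0],0],[[48,0,0],0],[[55,0,0],0],[[62,0,0],0],[[68,0,0],0],[[73,0,0],0]]}}

```text
clock: 20.5
eef_pos: [0.5585, -0.1067, 0.0858]
tool_rot: [0.999, 0.036, -0.001, -0.0]
ft_force: [-4.8, -0.3, 2.8]
grip_width: 0.0425
grasp_force: 2.5
```

```bash
python3 - <<'E'
from h import *
rel((652,-101,86,4.2))
im=cases()
E
```

```text
t 20.5 pos [ 558.5 -106.7   85.8] yaw 4.1 z [-0.003  0.    -1.   ] F [-4.79 -0.35  2.78] w 0.042482571087918294
(652, -101, 86, 4.2) -> [94  1  0] -0.1
blob 212 [339. 175.] [618. -72.  33.] [614.2 -72.2] [33.4 64.1] 85.9
blob 807 [316. 256.] [399.   5.  33.] [397.3  -0.8] [77.2 84. ] 3.0
```

{"method": "step_arm", "body": {"rows": [[[5,0,0],0],[[10,0,0],0],[[15,0,0],0],[[20,0,0],0],[[25,0,0],0],[[30,0,0],0]]}}

```text
clock: 21.3
eef_pos: [0.5897, -0.1045, 0.0857]
tool_rot: [0.999, 0.036, -0.0, -0.0]
ft_force: [-2.2, -0.7, -1.1]
grip_width: 0.0427
grasp_force: 1.5
```

{"method": "step_arm", "body": {"rows": [[[5,0,0],0],[[10,0,0],0],[[15,0,0],0],[[20,0,0],0],[[25,0,0],0],[[30,0,0],0],[[35,0,0],0],[[40,0,0],0],[[44,0,0],0]]}}

```text
clock: 22.42
eef_pos: [0.6336, -0.1013, 0.0859]
tool_rot: [0.999, 0.036, 0.0, 0.0]
ft_force: [-2.8, 0.1, -0.1]
grip_width: 0.0423
grasp_force: 1.4
```

```bash
python3 - <<'E'
from h import *
rel((652,-101,86,4.2))
w,d=bot.camera('wrist');cv2.imwrite('pics/w5.png',w[...,::-1])
E
```

```text
t 22.425 pos [ 633.6 -101.3   85.9] yaw 4.1 z [ 0. -0. -1.] F [-2.83  0.09 -0.05] w 0.0423206135065086
(652, -101, 86, 4.2) -> [18  1  0] -0.1
```

View pics/w5.png

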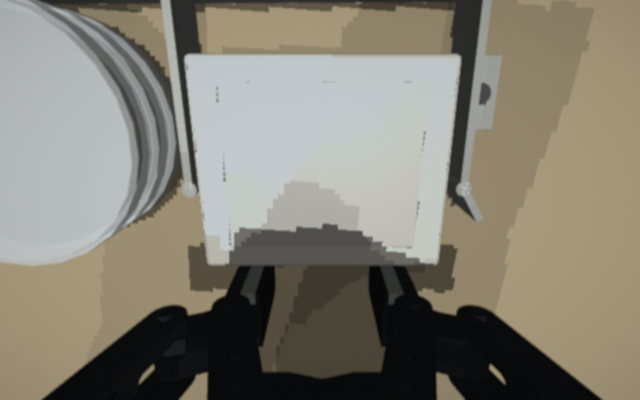

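The case is in the bay with clearance to both side walls, at columns 185–460 between walls at about 178 and 475. The back wall at row 3 is about 18 mm ahead, so I'll creep the rest of the way.

{"method": "step_arm", "body": {"rows": [[[3,0,0],0],[[6,0,0],0],[[9,0,0],0],[[11,0,0],0],[[12,0,0],0]]}}

```text
clock: 23.1
eef_pos: [0.6452, -0.1005, 0.0861]
tool_rot: [0.999, 0.036, -0.0, 0.0]
ft_force: [-4.5, -0.2, 0.6]
grip_width: 0.0429
grasp_force: 2.1
```

{"method": "step_arm", "body": {"rows": [[[1,0,0],0],[[2,0,0],0],[[3,0,0],0]]}}

```text
clock: 23.48
eef_pos: [0.6482, -0.1003, 0.0861]
tool_rot: [0.999, 0.036, 0.0, 0.0]
ft_force: [-4.5, -0.2, 1.6]
grip_width: 0.0428
grasp_force: 2.3
```

{"method": "step_arm", "body": {"rows": [[[1,0,0],0],[[2,0,0],0]]}}

```text
clock: 23.72
eef_pos: [0.6502, -0.1001, 0.086]
tool_rot: [0.999, 0.036, 0.0, 0.0]
ft_force: [-5.8, -0.3, 3.2]
grip_width: 0.0426
grasp_force: 2.4
```

{"method": "step_arm", "body": {"rows": [[[1,0,0],0],[[1,0,0],0]]}}

```text
clock: 23.98
eef_pos: [0.6514, -0.1001, 0.0861]
tool_rot: [0.999, 0.036, 0.0, 0.0]
ft_force: [-3.9, -1.4, 2.5]
grip_width: 0.043
grasp_force: 2.2
```

{"method": "step_arm", "body": {"rows": [[[1,0,0],0],[[1,0,0],0]]}}

```text
clock: 24.22
eef_pos: [0.6523, -0.1, 0.086]
tool_rot: [0.999, 0.036, 0.0, 0.0]
ft_force: [-4.4, 0.3, 4.3]
grip_width: 0.0427
grasp_force: 2.4
```

```bash
cat > gap.py <<'E'
from h import *
rel((655,-100,86,4.2))
w,d=bot.camera('wrist');P=bot.camera_params('wrist')
cv2.imwrite('pics/w%d.png'%(bot.get_obs()['clock']*100),w[...,::-1])
p=world('wrist',d>0,depth=d,P=P)*1000
c,s=np.cos(.074),np.sin(.074);a=p[:,:2]-[701.5,-98];X=a@[c,s];Y=a@[-s,c];Z=p[:,2]
k=(abs(Z-34)<3)&(abs(Y)<50)&(abs(X)<80)
for y in (-35,-15,15,35):
    j=abs(Y-y)<4;r=X[j&(Z>19)&(Z<29)&(X>25)]
    print(y,'case front',np.round(np.percentile(X[k&j],99.5),1),'wall',np.round(np.percentile(r,[5,50,95]),1) if len(r) else None)
E
python3 gap.py
```

```text
t 24.225 pos [ 652.3 -100.    86. ] yaw 4.1 z [ 0. -0. -1.] F [-4.39  0.27  4.28] w 0.042675897662377185
(655, -100, 86, 4.2) -> [3 0 0] -0.1
-35 case front 38.4 wall [41.8 43.1 44.7]
-15 case front 38.7 wall [42.1 43.2 44.7]
15 case front 38.8 wall [42.  43.2 44.8]
35 case front 38.7 wall [41.6 42.8 44.4]
```

About 3 mm is left, square to the back wall.

{"method": "step_arm", "body": {"rows": [[[1,0,0],0],[[2,0,0],0],[[2,0,0],0]]}}

```text
clock: 24.65
eef_pos: [0.6542, -0.0999, 0.086]
tool_rot: [0.999, 0.036, 0.0, 0.0]
ft_force: [-5.2, -0.3, 3.8]
grip_width: 0.043
grasp_force: 2.5
```

{"method": "step_arm", "body": {"rows": [[[0.5,0,0],0],[[1,0,0],0],[[1,0,0],0]]}}

```text
clock: 25.02
eef_pos: [0.6549, -0.0998, 0.086]
tool_rot: [0.999, 0.036, -0.0, 0.0]
ft_force: [-6.0, -0.7, 5.0]
grip_width: 0.0426
grasp_force: 2.8
```

{"method": "step_arm", "body": {"rows": [[[0.5,0,0],0],[[0.5,0,0],0]]}}

```text
clock: 25.28
eef_pos: [0.655, -0.0998, 0.086]
tool_rot: [0.999, 0.036, -0.001, 0.0]
ft_force: [-7.0, 0.1, 4.6]
grip_width: 0.0427
grasp_force: 3.4
```

{"method": "step_arm", "body": {"rows": [[[0.5,0,0],0],[[0.5,0,0],0]]}}

```text
clock: 25.52
eef_pos: [0.6551, -0.0998, 0.0859]
tool_rot: [0.999, 0.036, -0.001, 0.0]
ft_force: [-7.6, -0.7, 5.7]
grip_width: 0.043
grasp_force: 4.0
```

{"method": "step_arm", "body": {"rows": [[[0.5,0,0],0],[[0.5,0,0],0]]}}

```text
clock: 25.78
eef_pos: [0.6552, -0.0998, 0.0859]
tool_rot: [0.999, 0.036, -0.002, 0.0]
ft_force: [-8.6, 0.4, 6.1]
grip_width: 0.0427
grasp_force: 4.5
```

```bash
python3 gap.py
```

```text
t 25.775 pos [655.2 -99.8  85.9] yaw 4.1 z [-0.003 -0.    -1.   ] F [-8.6   0.42  6.08] w 0.04274652099111706
(655, -100, 86, 4.2) -> [0 0 0] -0.1
-35 case front 41.1 wall [42.2 43.6 44.8]
-15 case front 41.4 wall [42.6 43.8 45.1]
15 case front 41.5 wall [42.6 43.8 44.9]
35 case front 41.4 wall [42.4 43.6 44.6]
```

The arm has stalled with the force rising gently, and the case front meets the wall face, so it is home. I'll back off and lift clear.

{"method": "step_arm", "body": {"rows": [[[-4,0,0],0],[[-15,0,0],0],[[-30,0,0],0],[[-40,0,-40],0],[[-60,0,-90],0],[[-90,0,-130],0],[[-90,0,-130],0]]}}

```text
clock: 26.7
eef_pos: [0.5676, -0.1066, 0.2204]
tool_rot: [0.999, 0.036, 0.004, 0.001]
ft_force: [0.6, -0.8, 0.4]
grip_width: 0.0431
grasp_force: 0.0
```

```bash
python3 gap.py; ls pics
```

```text
t 26.7 pos [ 567.6 -106.6  220.4] yaw 4.1 z [ 0.009 -0.001 -1.   ] F [ 0.59 -0.78  0.44] w 0.04314410632314897
(655, -100, 86, 4.2) -> [ 87  -1 135] -0.1
-35 case front -0.9 wall None
-15 case front -0.8 wall None
15 case front -0.6 wall None
35 case front -0.8 wall None
rack.png
s1.png
t2.png
t4.png
top0.png
w2.png
w2427.png
w2582.png
w2675.png
w3.png
w4.png
w5.png
```

```bash
python3 - <<'E'
from h import *
w,d=bot.camera('wrist');P=bot.camera_params('wrist')
p=world('wrist',d>0,depth=d,P=P)*1000
c,s=np.cos(.074),np.sin(.074);a=p[:,:2]-[701.5,-98];X=a@[c,s];Y=a@[-s,c];Z=p[:,2]
k=(abs(Z-34)<3)&(abs(Y)<55)&(abs(X)<80)
print('X',np.percentile(X[k],[.5,99.5]),'frame max',X.max(),'Y',np.percentile(Y[k],[.5,99.5]))
im,_=bot.camera('side');cv2.imwrite('pics/s9.png',cv2.resize(im[130:300,230:500],None,fx=2,fy=2)[...,::-1])
E
```

```text
X [-35.92471747  -2.0810986 ] frame max 6.095243379672651 Y [-42.43039487  46.89122408]
```

View pics/s9.png

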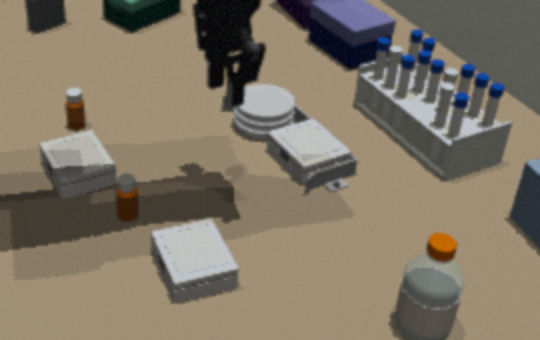

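The side view shows the full case flat in the bay at (312,150). The two empty cases at (78,165) and (195,260) are outside, both vials are upright, and the gripper is clear.

```bash
python3 -c "
from workcell import bot
print(bot.job_done())"
```

```text
the job is handed in; nothing more can be done
None
```

The full case was the left one. It is home against the back of the free bay, the two empty cases are outside the rack, and the job is handed in; no verdict came back.

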